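# Change the screens of the bench malt screener

## Task

Change the malt screener over to the screens laid out: switch it off at its rocker, flip its over-centre catch open and put the screen left in the middle slot flat into the shallow tray. Slide every screen lying on the bench fully home, tab outwards, into the slot of its own length (longest at the bottom, shortest at the top), snap the catch shut over them and switch the machine back on. The machine must never be on while the catch is open; leave the jar and the wood block where they are.

Things in the scene. Friction and masses are not known exactly. Their poses are not given: they have to be found in the camera images.
- screener: green bench screener, bed 180 x 125 mm, with three slots stepped like stairs, open to its front (-x); x points to its rear, y to its left, z up, origin on the bench, mid-bed. A grey control box (75 x 70, 62 mm high) is centred at x = 0, y = -118 mm on its right; a feed hopper over its rear (x above 45, up to z = 190 mm). Nothing of it, catch included, reaches further forward than x = -115 mm.
- seat_bottom (a point): where the long screen's origin is when home in the bottom slot: (-76, 0, 40) mm on the screener, axes as the screener. Push in along +x up to the rear stop. A slot is two side channels, 93 mm between walls, 9 mm high inside, open in the middle, mouth flared by about 4 mm up, down and sideways; they start about 4 mm behind the front edge of a screen that is home.
- seat_middle (a point): the same for the middle slot and a 110 mm screen: (-36, 0, 82) mm on the screener
- seat_top (a point): the same for the top slot and the short screen: (4, 0, 124) mm on the screener
- switch (a point): black rocker switch on the control box: a point on its pivot line, at the height of its top face, (0, -118, 72) mm on the screener. Cap 42 mm along the screener's x, 26 mm wide; the pivot line runs along y. Axes as the screener.
- power (a joint): rocker switch: 0 = off (front end, -x, down), 0.4 = on (rear end, +x, down). Snaps over its centre at 0.2 to either side; press the raised end: about 5 N, 14 mm from the pivot, some 6 mm of travel. On at the start.
- catch_ball (a point): centre of the black ball (22 mm) on the catch's handle, an 8 mm rod 85 mm long that swings sideways on the screener's left. On the screener (mm): ball (-89, 8, 149) shut, (-100, 58, 159) midway, (-88, 108, 148) open. The rod stands on the pivot axis at (-39, 57, 101); axis direction (0.690, 0, 0.724). Only its position matters.
- catch (a joint): over-centre catch: 0 = shut (handle up, leaning 35 deg to the right; a steel strip lies over the screens' left front corners), 1.25 = open (handle leaning 37 deg out to the left). Past 0.62 it snaps to either end by itself; pushing the ball sideways takes 5 to 10 N. Shuts only if all screens are home within some 8 mm. Shut at the start.
- screen_long: long screen: flat perforated steel panel 150 long x 90 wide x 6 mm thick with an upright pull tab (20 along x, 10 across, 28 mm above the panel) at the middle of one end. Origin: underside, below the middle of the tab; x runs along the panel (panel from -4 mm to 146 mm), y across, z up. Belongs in the bottom slot. On the bench at the start; may be absent; 166 g.
- screen_mid: middle-sized screen: flat perforated steel panel 110 long x 90 wide x 6 mm thick with an upright pull tab (20 along x, 10 across, 28 mm above the panel) at the middle of one end. Origin: underside, below the middle of the tab; x runs along the panel (panel from -4 mm to 106 mm), y across, z up. Belongs in the middle slot. On the bench at the start; may be absent; 130 g.
- screen_short: short screen: flat perforated steel panel 70 long x 90 wide x 6 mm thick with an upright pull tab (20 along x, 10 across, 28 mm above the panel) at the middle of one end. Origin: underside, below the middle of the tab; x runs along the panel (panel from -4 mm to 66 mm), y across, z up. Belongs in the top slot. On the bench at the start; may be absent; 94 g.
- screen_old: screen left in the middle slot at the start; built just as screen_mid (110 x 90 x 6 mm, the same tab, origin and axes), 130 g. Belongs in the tray.
- old_middle (a point): middle of the underside of screen_old's panel, axes as screen_old
- tray_middle (a point): middle of the tray's inner floor, 4 mm above the bench, axes as the tray
- tray: shallow grey plastic tray fixed on the bench, 165 x 124 mm outside, rim 13 mm high and 4 mm thick, floor 4 mm. Origin on the bench, midway across, 30 mm inside one short side; x runs along it (from -30 to 135 mm), y across. A 110 mm screen laid with its origin above this origin and its x along this x lies inside.
- jar: glass jar with steel lid, 72 mm wide, 110 mm high, origin at its underside; leave alone
- offcut: wood block 100 x 75 x 38 mm, origin at its underside; leave alone

How it is judged:
By the outcome, as a careful person would: the job done as asked, in the order asked, and still so for the second after the job is handed in, with the robot touching nothing.
Of screen_long, screen_mid, screen_short only 2 to 3 are there at a start; the rules pass over those that are not, and their reading is None.
At some moment in a run one of screen_long, screen_mid, screen_short may be knocked a few centimetres aside while the robot is not near it.
Once in a run the grip may slacken for a moment while it holds something.
It also fails if it takes over 210 s, if anything falls off the work surface, if the arm or the gripper's body presses on something with over 40 N, if the wrist force passes 120 N, or if a joint passes its speed limit or range.

## Robot

A 6-joint arm with a two-finger parallel gripper is mounted at the origin on the work surface. World frame = base frame: x ahead of the robot, y to its left, z up, the work surface at z = 0. Lengths are in m, angles in degrees, forces in N, time in s.
With the tool pointing down it reaches from about 0.3 to 0.775 m from the base axis. Payload 14.6 kg.
Tool frame: the origin (TCP) lies between the finger pads; the fingertips stand 14 mm ahead of it and the grasp point (between the pads) lies 5 mm behind it; z points along the fingers, y is the line along which they close (so a half turn about z gives the same grasp; the last joint's range is limited). The gripper opens to 94 mm and grips with 3 to 60 N. Pads are 16 mm wide; open, the fingers measure 119 mm over their backs; the gripper's body (75 mm by 177 mm) begins 78 mm behind the grasp point.
Start: joints at [-67.758, 17.183, 87.147, -0, 75.671, -3.816], TCP at [0.242, -0.494, 0.219] pointing down, gripper open.
Joint ranges: [-173.82, 173.82], [-45.26, 126.66], [13.44, 144.39], [-59.66, 239.66], [0, 175.72], [-146.38, 146.38]. Speed limits (degrees/s): [127.2, 127.2, 147.25, 180, 180, 180].

## Interface

Orientations are given as [roll, pitch, yaw] about the fixed x, y, z axes, in that order (R = Rz(yaw) Ry(pitch) Rx(roll)).
In Python, from rig import move_pose, line_to, move_joints, open_jaws, close, dwell, inverse_kinematics, capture, Unreachable, job_done, read_time, read_qpos, read_dq, read_effort, read_position, read_eef_rot, read_force, read_moment, read_finger_gap, read_gripper_force gives the robot as it stands. Calls block until the motion is done:
- move_pose(position, orientation): joint-space move of the TCP to a pose.
- line_to(position, orientation=None, rate=0.15): straight line of the TCP; orientation=None keeps the orientation; rate is the mean speed in m/s.
- move_joints(angles): joint-space move.
- open_jaws() and close(strength=None): open the fingers fully, or close them until they stop; strength is the grip in N (None keeps the last).
- dwell(seconds).
- inverse_kinematics(position, orientation): joint angles nearest the present ones, or None.
- capture(name): name is "side" or "top" or "wrist"; returns a dict with "color" (400x640x3 uint8, red, green, blue), "z_map" (400x640 float32, m along the optical axis (not along the pixel's ray), 0 where there is no reading), "fx", "fy", "cx", "cy" (pixels), "R" (3x3) and "t" (3): a world point X has camera coordinates R X + t. Camera axes: x right, y down, z forward; pixel columns grow to the right and rows downward; lengths in m; the calibration is good to about 2 mm. A picture is of the moment at which its call begins.
A pose or a line that the arm cannot do raises Unreachable and nothing moves.
- job_done(): hands the job in; it is judged then, once.
Readings, each from a call of its own:
- read_time(): time.
- read_qpos(): joint angles.
- read_dq(): joint speeds.
- read_effort(): joint torques, N m.
- read_position(): TCP position.
- read_eef_rot(): TCP orientation.
- read_force(): force on the tool from outside, world axes, zero at the start.
- read_moment(): the same for the moment, N m.
- read_finger_gap(): opening from 0.0 (shut) to 1.0 (fully open).
- read_gripper_force(): force on a finger pad.
Only numpy, scipy, OpenCV 4.12 (cv2) and the standard library are available. Lean on these libraries where they do the work, as an engineer would, in place of code of your own. Each camera call takes 0.05 s, during which the arm holds its last target. There are 200 camera calls.

## Working session

There is one attempt and no reset: what is moved stays moved. The work goes in short steps, each a Python script; the robot and the scene stay as the last script left them, time stands still between calls to the robot, and variables do not carry over. Pictures are saved under pics/ and viewed, at most 14 in all, crops included, and the job is handed in when it is done.

```bash
mkdir -p pics; ls; python3 - <<'E'
from rig import *
import cv2,numpy as np
for n in ("top","side"):
    c=capture(n); cv2.imwrite(f"pics/{n}0.png",c["color"][:,:,::-1]); np.savez(f"{n}0.npz",**c)
    print(n,c["fx"],c["cx"],c["cy"],(-c["R"].T@c["t"]).round(3),c["R"].round(2).tolist())
print(read_time())
E
```

```text
pics
top 381.82767780832705 325.4045436378436 202.20816748271673 [0.449 0.005 0.916] [[-0.0, -1.0, 0.03], [-0.99, -0.0, -0.14], [0.14, -0.03, -0.99]]
side 494.2493851401046 309.3323806167704 202.11145972443336 [-0.108  0.953  0.782] [[-0.81, -0.58, -0.01], [-0.28, 0.41, -0.87], [0.51, -0.7, -0.5]]
0.1
```

View pics/top0.png

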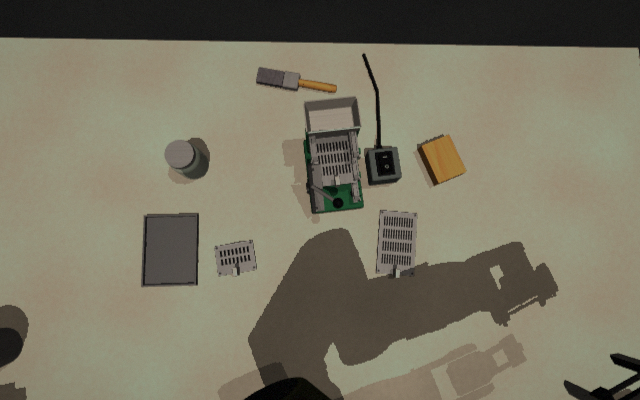

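View pics/side0.png

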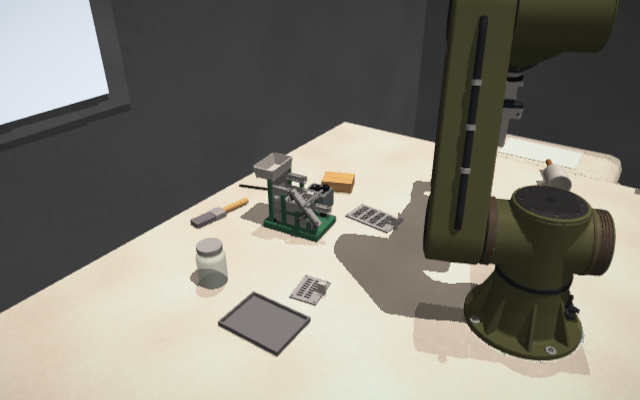

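The top view shows the short screen at (236,258), a longer one at (397,243), the tray at (171,250), the screener at (335,165), and the switch at (384,163). Next I'll measure with the height map.

```bash
cat > h.py <<'E'
from rig import *
import cv2,numpy as np
def cloud(c):
    v,u=np.mgrid[0:400,0:640]; z=c["z_map"].astype(float)
    P=np.stack([(u-c["cx"])/c["fx"]*z,(v-c["cy"])/c["fy"]*z,z],-1)
    W=(P-c["t"])@c["R"]; W[z==0]=np.nan
    return W
def rect(pts):
    (c,s,a)=cv2.minAreaRect((pts*1000).astype(np.float32))
    return np.round(c,1),np.round(s,1),round(a,1)
E
python3 - <<'E'
from h import *
c=dict(np.load("top0.npz")); W=cloud(c); Z=W[...,2]
print("bench z",np.nanmedian(Z[300:330,150:220]),np.nanstd(Z[300:330,150:220]))
def comp(lo,hi,box):
    u0,u1,v0,v1=box
    m=np.zeros(Z.shape,np.uint8); m[v0:v1,u0:u1]=((Z>lo)&(Z<hi))[v0:v1,u0:u1]
    n,l,st,_=cv2.connectedComponentsWithStats(m)
    for i in range(1,n):
        if st[i,4]>8:
            p=W[l==i]; print(st[i].tolist(),rect(p[:,:2]),"z",np.nanpercentile(p[:,2],[5,50,95]).round(4))
for nm,lo,hi,b in [("short",.003,.05,(205,268,230,285)),("shorttab",.02,.05,(205,268,230,285)),("right",.003,.05,(370,425,203,285)),("righttab",.02,.05,(370,425,203,285)),
 ("tray",.008,.05,(130,208,205,295)),("trayall",.002,.05,(130,208,205,295)),("scr",.004,.3,(295,410,90,220)),("base",.004,.03,(295,372,90,220)),("box",.05,.2,(363,410,140,190)),("rocker",.064,.2,(363,410,140,190)),("hopper",.17,.2,(295,372,90,220)),("jar",.09,.2,(155,215,130,190)),("offcut",.025,.06,(412,475,125,195)),("old tool",.003,.2,(245,345,60,97))]:
    print(nm); comp(lo,hi,b)
im=c["color"][85:290,205:430,::-1]; cv2.imwrite("pics/crop1.png",cv2.resize(im,(790,720*790//790))[:600] if 0 else cv2.resize(im,None,fx=2.9,fy=2.9,interpolation=cv2.INTER_CUBIC))
E
```

```text
bench z 0.0003910107858388865 0.0015941645299333092
short
[215, 240, 42, 37, 1170] (array([440.4, 188.2]), array([78. , 93.1]), 12.5) z [0.0039 0.0065 0.011 ]
shorttab
[232, 267, 7, 10, 51] (array([412.3, 182.6]), array([19.3, 10.1]), 12.0) z [0.0228 0.0339 0.0362]
right
[376, 209, 42, 70, 2370] (array([ 475.3, -194.4]), array([ 93.1, 160.3]), 84.7) z [0.0042 0.0068 0.0098]
righttab
[394, 269, 6, 9, 49] (array([ 407.5, -186.5]), array([18.3, 10. ]), 0.3) z [0.0217 0.0344 0.0366]
tray
[141, 214, 57, 73, 569] (array([461.8, 339. ]), array([165.3, 126.5]), 1.6) z [0.0088 0.0127 0.0157]
trayall
[140, 211, 63, 79, 3755] (array([462.5, 340.2]), array([181.5, 142.9]), 0.2) z [0.0025 0.0047 0.0135]
scr
[319, 90, 17, 3, 34] (array([854.4, -28.2]), array([40.2,  4.9]), 86.5) z [0.0078 0.0129 0.0176]
[365, 90, 37, 96, 1367] (array([ 738.5, -148.4]), array([239.9,  71.1]), 7.2) z [0.0091 0.0619 0.0748]
[303, 95, 62, 119, 6119] (array([692.5, -38.6]), array([299.5, 137.1]), 5.0) z [0.0214 0.0982 0.186 ]
[380, 209, 30, 11, 242] (array([ 546.2, -190.2]), array([71.3, 24.8]), 90.0) z [0.0046 0.0067 
[... 453 characters left out ...]
 array([ 60.9, 119.2]), 7.2) z [0.0177 0.022  0.025 ]
box
[367, 147, 35, 35, 983] (array([ 657.3, -158.7]), array([75.2, 70.9]), 7.1) z [0.0586 0.0634 0.0762]
rocker
[373, 151, 24, 26, 373] (array([ 656.4, -157.6]), array([63.4, 45.2]), 6.6) z [0.0643 0.0706 0.0781]
hopper
[303, 96, 59, 39, 772] (array([726.5, -31.1]), array([ 69. , 111.8]), 7.0) z [0.1717 0.1841 0.19  ]
jar
[164, 140, 32, 30, 726] (array([665.1, 293.6]), array([61.6, 61.5]), 44.1) z [0.1014 0.1097 0.1121]
offcut
[420, 135, 47, 50, 1341] (array([ 676.5, -304.5]), array([100.1,  76.7]), 22.7) z [0.0345 0.0383 0.0408]
old tool
[256, 67, 81, 26, 1039] (array([880.8,  47.2]), array([200. ,  51.5]), 81.0) z [0.0098 0.0176 0.0213]
```

View pics/crop1.png

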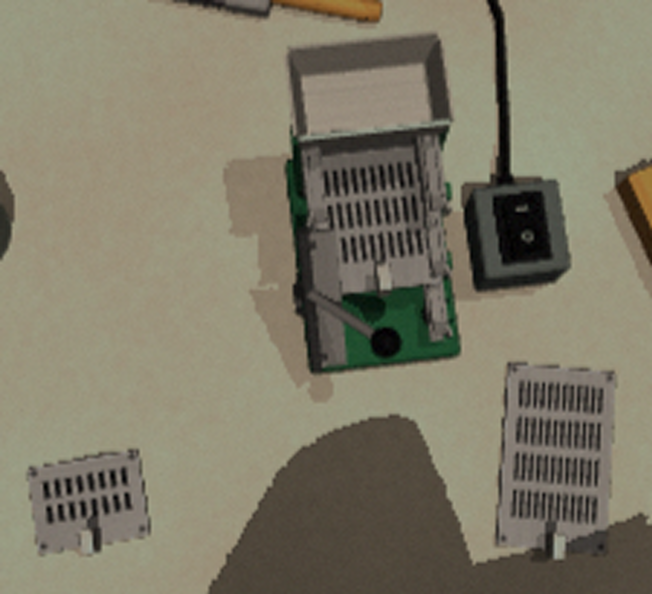

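Both bench screens match their given sizes: one measures about 150 mm (long), the other 70 mm (short). The pose estimate puts the screener at (0.643,-0.042) with yaw 7.1°. I'll take a wrist close-up to refine it, and a top view to check that nothing was hidden under the arm.

```bash
python3 - <<'E'
from h import *
print(read_eef_rot())
move_pose([.52,-.06,.40],[180,0,7])
print(read_qpos())
for n in ("wrist","top"):
    c=capture(n); cv2.imwrite(f"pics/{n}1.png",c["color"][:,:,::-1]); np.savez(f"{n}1.npz",**c)
    if n=="wrist": print((-c["R"].T@c["t"]).round(3),c["R"].round(2).tolist(),c["fx"])
a,b=[cv2.imread(f"pics/{n}1.png") for n in("wrist","top")]
cv2.imwrite("pics/both1.png",np.vstack([a,b])[:, :]) if 0 else cv2.imwrite("pics/both1.png",cv2.resize(np.vstack([a,b]),(480,600)))
E
```

```text
[-1.79940922e+02 -3.29279717e-03  2.60598585e+01]
[-1.06574598e+01  9.94987026e+00  7.26283950e+01 -6.10610575e-03
  9.74551758e+01  7.23835732e+01]
[ 0.596 -0.051  0.564] [[0.12, -0.99, -0.0], [-0.96, -0.12, 0.26], [-0.26, -0.03, -0.96]] 338.1204610061356
```

View pics/both1.png

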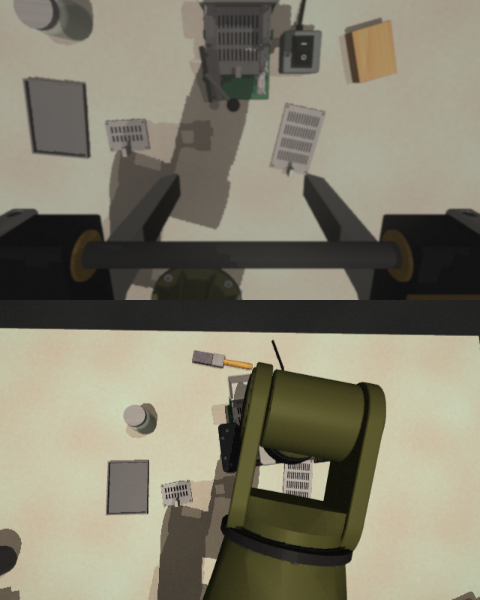

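```bash
cat >> h.py <<'E'
def comps(W,lo,hi,xr,yr,minpx=25):
    X,Y,Z=W[...,0],W[...,1],W[...,2]
    m=((Z>lo)&(Z<hi)&(X>xr[0])&(X<xr[1])&(Y>yr[0])&(Y<yr[1])).astype(np.uint8)
    n,l,st,_=cv2.connectedComponentsWithStats(m); out=[]
    for i in range(1,n):
        if st[i,4]>=minpx:
            p=W[l==i]; out.append((st[i,4],*rect(p[:,:2]),np.percentile(p[:,2],[5,50,95]).round(4),p))
    return sorted(out,key=lambda o:-o[0])
def show(nm,o):
    print(nm)
    for k in o[:4]: print("  ",k[0],k[1],k[2],k[3],k[4])
E
python3 - <<'E'
from h import *
W=cloud(dict(np.load("wrist1.npz"))); W0=cloud(dict(np.load("top0.npz")))
for n,w in(("wrist",W),("top",W0)):
    print(n)
    show("boxtop",comps(w,.056,.067,(.59,.72),(-.22,-.1)))
    show("rocker",comps(w,.069,.085,(.6,.72),(-.2,-.12),5))
    show("ball",comps(w,.14,.175,(.52,.60),(-.1,.02),5))
    show("oldtab",comps(w,.10,.125,(.585,.64),(-.065,-.03),5))
    show("base",comps(w,.015,.026,(.53,.8),(-.15,.06),30))
show("long",comps(W,.003,.012,(.3,.6),(-.35,-.1)))
show("longtab",comps(W,.02,.045,(.3,.6),(-.35,-.1),8))
# height map of screener in its frame, 5mm in x,y
th=np.radians(7.1);R=np.array([[np.cos(th),-np.sin(th)],[np.sin(th),np.cos(th)]])
for w in(W,W0):
    L=(w[...,:2]-[.643,-.0415])@R*1000; z=w[...,2]*1000
    print("     "+" ".join(f"{y:4d}" for y in range(75,-76,-10)))
    for x in range(45,-100,-10):
        r=[]
        for y in range(75,-76,-10):
            s=z[(abs(L[...,0]-x)<5)&(abs(L[...,1]-y)<5)]; r.append(f"{np.nanmax(s):4.0f}" if len(s) else "   .")
        print(f"{x:4d}",*r)
E
```

```text
wrist
boxtop
   2167 [ 659.8 -156.2] [73.7 70.2] 7.1 [0.0589 0.0615 0.0648]
rocker
   622 [ 660.4 -156. ] [41.4 26.3] 7.1 [0.0696 0.0723 0.0775]
ball
   292 [559.1 -40.9] [26.5 21. ] 22.6 [0.1425 0.1553 0.1591]
oldtab
   133 [609.7 -42.9] [19.5  9. ] 6.9 [0.1139 0.1153 0.1166]
base
   1642 [590.1 -58.7] [63.5 99.6] 7.0 [0.0193 0.0213 0.0229]
   60 [655.7 -97.9] [28.3  4.9] 4.3 [0.0183 0.0208 0.0225]
   38 [ 728.1 -148.3] [ 2.6 26. ] 87.9 [0.0164 0.0214 0.0253]
top
boxtop
   733 [ 657.2 -158.5] [75.2 70.5] 7.3 [0.0589 0.0626 0.0661]
rocker
   203 [ 657.3 -158.6] [41.6 26.6] 6.8 [0.0704 0.0735 0.0789]
ball
   106 [553.9 -40.6] [28.2 20.8] 77.6 [0.1423 0.1565 0.1602]
oldtab
   53 [606.7 -44.5] [10.2 19.9] 89.5 [0.1029 0.1155 0.1182]
base
   661 [584.2 -54.2] [ 60.9 114.7] 7.2 [0.0194 0.0221 0.0247]
   78 [681.   21.5] [90.1  9.3] 7.0 [0.0168 0.0214 0.024 ]
long
   4452 [ 479.  -191.4] [ 90.5 154.3] 85.1 [0.0038 0.0054 0.007 ]
longtab
   95 [ 411.1 -185.2] [ 9.9 19.6] 88.0 [0.0224 0.0326 0.0345]
   67 [ 582.7 -104.5] [33.5  8.8] 2.8 [0.0202 0.0212 0.0228]
       75   65   55   45   35   
[... 1987 characters left out ...]
   99   96    1    4
 -25    2  120  127  125  123   91   92  118  115   93   90   97   99   80   18    4
 -35    3  114  115  114  113   90   91  119  117   90   92   96  103   95   23    3
 -45    2  100  112  117  104   88   89  118  118   87   87   86   56   24   21    3
 -55    3   90   96  123  126   26   23   25   27   24   24   53   56   54   24    4
 -65    6   81   84  121  135  135   25   22   24   24   26   52   58   55   21    3
 -75    3   68   75   71   71  144  151  155    .   25   25   58   56   55   21    3
 -85    4   61   65   62   61  144  160  161  158   26   25   25   25   25   23    3
 -95    3   52   54    3   16    4  160  162  151   11   16    7   22   14    3    4
```

```bash
cat >> h.py <<'E'
YAW=7.1; O=np.array([.6443,-.0402,0]); _t=np.radians(YAW)
RS=np.array([[np.cos(_t),-np.sin(_t),0],[np.sin(_t),np.cos(_t),0],[0,0,1]])
DOWN=[180,0,YAW]
def S(x,y,z): return O+RS@np.array([x,y,z])/1000      # screener mm -> world
def s_line(x,y,z,rate=.1,o=None): line_to(S(x,y,z).tolist(),o,rate=rate)
def fs(): return RS.T@np.array(read_force())            # force in screener axes
def press(sgn):
    s_line(14*sgn,-118,105); f0=fs()
    for z in range(92,79,-1):
        s_line(14*sgn,-118,z,.02); f=fs()-f0; print(z,f.round(1))
        if f[2]>15: break
    s_line(14*sgn,-118,110)
E
python3 - <<'E'
from h import *
close(10)
move_pose(S(-14,-118,150).tolist(),DOWN)
press(-1)
s_line(-40,-118,150)
c=capture("top");W=cloud(c)
k=comps(W,.066,.085,(.6,.72),(-.2,-.12),5)
p=k[0][-1]; L=((p-O)@RS)*1000
for a in(-16,-8,0,8,16): print(a,np.median(L[abs(L[:,0]-a)<4][:,2]).round(1))
E
```

```text
92 [-3.2  1.4  4.2]
91 [-3.5  0.2  2.7]
90 [-1.3 -0.2 -0.1]
89 [-0.4  0.1 -0.7]
88 [-0.3  0.7 -1. ]
87 [-0.   0.3 -1.4]
86 [-0.5  0.2  0.3]
85 [-3.   0.9  6.7]
84 [-5.9  1.9 13. ]
83 [-8.4  3.9 19.6]Traceback (most recent call last):
  File "<stdin>", line 8, in <module>
IndexError: list index out of range
```

```bash
cat >> h.py <<'E'
def look(): move_pose([.52,-.06,.40],[180,0,7]); c=capture("wrist"); return c,cloud(c)
def rocker(W):
    L=((W-O)@RS)*1000; m=(abs(L[...,1]+118)<11)&(L[...,2]>60)&(L[...,2]<90)
    print("rocker",[(a,round(float(np.median(L[m&(abs(L[...,0]-a)<4)][:,2])),1)) for a in(-16,-8,0,8,16)])
def ball(W):
    k=comps(W,.14,.18,(.5,.60),(-.15,.14),30)
    for o in k: print("ball",((np.r_[o[1]/1000,o[4][2]]-O)@RS*1000).round(1),o[2])
E
python3 - <<'E'
from h import *
rocker(cloud(dict(np.load("wrist1.npz"))))
line_to((np.array(read_position())+[0,0,.1]).tolist())
c,W=look(); rocker(W); ball(W)
E
```

```text
rocker [(-16, 76.1), (-8, 75.4), (0, 72.6), (8, 71.4), (16, 70.5)]
rocker [(-16, 70.1), (-8, 70.9), (0, 72.0), (8, 74.1), (16, 76.5)]
ball [-86.8  11.5 158.8] [26.7 20.7]
```

```bash
python3 - <<'E'
from h import *
move_pose(S(-92,-40,230).tolist(),DOWN); s_line(-92,-40,150); f0=fs()
for y in range(-30,68,4):
    # ball y when touching = y+23.5; arc
    b=y+23.5; x=-100+12*((b-58)/50)**2; z=160-11*((b-58)/50)**2
    s_line(x,y,z,.06); f=fs()-f0
    print(y,f.round(1),end="; ")
    if np.abs(f).max()>35: print("STOP");break
s_line(-105,20,165);s_line(-105,20,235)
c,W=look(); ball(W); cv2.imwrite("pics/w2.png",c["color"][:,:,::-1]); np.savez("w2.npz",**c)
L=((W-O)@RS)*1000; z=L[...,2]
print("     "+" ".join(f"{y:4d}" for y in range(125,-76,-10)))
for x in range(45,-120,-10):
    r=[]
    for y in range(125,-76,-10):
        s=z[(abs(L[...,0]-x)<5)&(abs(L[...,1]-y)<5)&(z<300)]; r.append(f"{np.nanmax(s):4.0f}" if len(s) else "   .")
    print(f"{x:4d}",*r)
print(read_time())
E
```

```text
-30 [-0.9 -0.8  0.4]; -26 [-0.7  0.   0.3]; -22 [-0.6 -0.3 -0.2]; -18 [-0.4 -0.8  0.7]; -14 [-0.2 -2.3 -1.9]; -10 [-3.2 -5.1  1.3]; -6 [-4.4 -6.3  2.6]; -2 [-3.6 -6.2  2.7]; 2 [-1.4 -4.7  2.7]; 6 [-1.6 -3.4  2.1]; 10 [-0.9 -1.1  1.9]; 14 [-1.6 -1.4  0.4]; 18 [-0.8 -1.  -0.6]; 22 [-0.8 -0.3  0.2]; 26 [-1.3 -0.5 -0.2]; 30 [-1.2 -0.9 -0.7]; 34 [-0.5 -1.2  0.7]; 38 [-1.5 -0.4 -0.1]; 42 [-0.6 -0.   0.2]; 46 [-0.8  0.1  0.2]; 50 [ 0.   0.4 -0.9]; 54 [-0.8 -0.3 -1. ]; 58 [-1.2  0.9  0.6]; 62 [-0.5 -0.3 -0. ]; 66 [-0.8 -0.  -0.5]; ball [-85.1 106.6 158.2] [22.4 22.8]
      125  115  105   95   85   75   65   55   45   35   25   15    5   -5  -15  -25  -35  -45  -55  -65  -75
  45    2    1    1    2    1    1    .  139  139  125   90   91   90   90   90   89  137  139    .    .    1
  35    1    1    3    2    2    2    .  138  140  134   90   90   89   89   90   89  138  139    .    1    1
  25    2    2    1    1    2    1    .  138  139  136   90   90   90   90   90   89  137  138  124    1    1
  15    1    1    1    1    1    0   22  138  138  139   90   90   89   90   89   89  138  140
[... 751 characters left out ...]
  23   24   53   55   53   21    2
 -65    1    1    1  139  134  125   81  109  108   54   23   23   24   23   23   24   54   55   51   21    1
 -75    1  155  156  145  135    1   70  101   98   55   23   23   24   24   23   24   55   55   52   19    1
 -85    0  159  161  154    1    2   59   88   87   24   23   23   22   23   24   23   23   23   23   19    1
 -95    2  158  159  153    1    1   49   76   76    1    1    1    1    1    0    2    1    2    1    1    2
-105    2    2    1    1    1    1    2   67   67    2    2    1    2    1    2    1    2    1    1    1    2
-115    0    2    1    1    3    2    1    2    1    1    2    2    1    2    1    1    2    1    2    1    2
21.55
```

```bash
python3 -c "
import cv2;a=cv2.imread('pics/w2.png')[0:260,100:500];cv2.imwrite('pics/w2c.png',cv2.resize(a,None,fx=2,fy=2,interpolation=2))"
```

```text
(no output)
```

View pics/w2c.png

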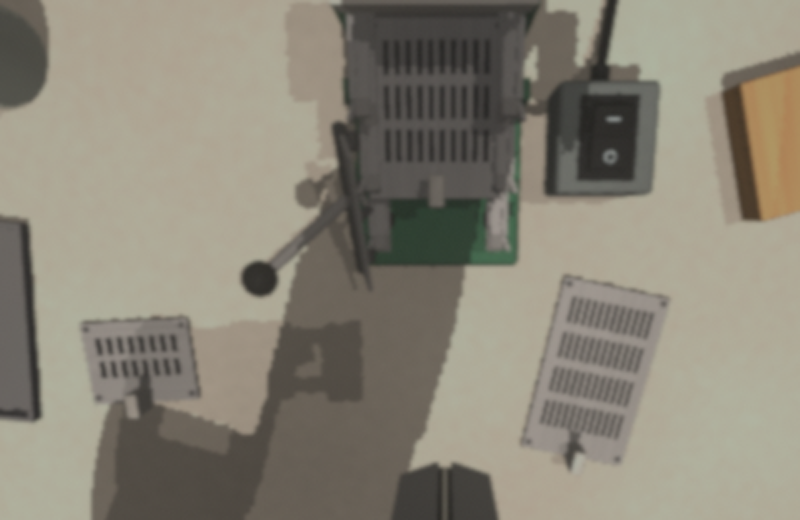

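The catch is open: the ball sits near (-86,107), and the strip stands upright on the left at y 43–60. Open fingers would hit the strip at the seat. I'll drag the old screen part way out with closed fingers behind its tab, then grip it clear of the strip.

```bash
python3 - <<'E'
from h import *
W=cloud(dict(np.load("w2.npz")));L=((W-O)@RS)*1000
m=(L[...,0]>-30)&(L[...,0]<20)&(L[...,2]>143)&(L[...,2]<170)&(abs(L[...,1])<80);p=L[m];print("strip hi: x max",p[:,0].max().round(1),"y",np.percentile(p[:,1],[2,98]).round(1),"z max",p[:,2].max().round(1))
move_pose(S(-14,0,215).tolist(),DOWN); s_line(-14,0,107,.08); f0=fs()
for x in list(range(-17,-83,-6))+[-83]:
    s_line(x,0,107,.08); f=fs()-f0; print(x,f.round(1),end="; ")
    if np.abs(f).max()>35: print("STOP");break
s_line(-80,0,107); s_line(-80,0,180); open_jaws()
c,W=look(); L=((W-O)@RS)*1000
m=(L[...,0]>-130)&(L[...,0]<-30)&(abs(L[...,1])<20)&(L[...,2]>95)&(L[...,2]<130);p=L[m]
print("\ntab",rect(p[:,:2]/1000),np.median(p[:,2]))
show("tray",comps(W,.009,.03,(.35,.58),(.22,.45)))
show("short",comps(W,.003,.012,(.35,.58),(.1,.26)));show("shorttab",comps(W,.022,.05,(.35,.58),(.1,.26),8))
show("long",comps(W,.003,.012,(.3,.57),(-.35,-.1)));show("longtab",comps(W,.022,.05,(.3,.57),(-.35,-.1),8))
print(read_time())
E
```

```text
strip hi: x max -2.5 y [49.2 56.7] z max 154.6
-17 [ 1.1 -0.2  0.1]; -23 [ 1.7 -0.3  0.1]; -29 [ 1.5 -0.3 -0.1]; -35 [ 0.4 -0.2 -0.3]; -41 [0.9 0.1 0.5]; -47 [ 1.4 -0.7 -0.4]; -53 [ 0.7 -0.   0.8]; -59 [2.1 0.2 0.5]; -65 [ 0.6 -0.  -1.1]; -71 [ 0.6 -0.7  0.9]; -77 [ 1.1 -0.9  0.4]; -83 [1.2 0.6 0.2]; 
tab (array([-103.4,    2.8]), array([ 9.5, 20.7]), 89.8) 105.91637257597412
tray
   1194 [463.7 341. ] [165.3 126.7] 1.3 [0.0096 0.0122 0.0139]
short
   2103 [443.4 189.4] [74.  90.6] 9.7 [0.0039 0.0055 0.0072]
shorttab
   110 [415.1 184.6] [19.5 10.5] 12.4 [0.0247 0.0327 0.0343]
long
   4488 [ 479.5 -191.4] [ 90.4 153.3] 85.0 [0.0038 0.0053 0.007 ]
longtab
   94 [ 410.5 -185.3] [10.6 20.3] 83.4 [0.0242 0.0326 0.0342]
30.45
```

```bash
python3 - <<'E'
from h import *
move_pose(S(-104,1,190).tolist(),DOWN); s_line(-104,1,102,.1); f0=fs()
close(40); print("gap",read_finger_gap()*94,read_gripper_force(),(fs()-f0).round(1))
for x in range(-114,-190,-15):
    s_line(x,1,102,.1); print((fs()-f0).round(1),end=" ")
print("gap",read_finger_gap()*94)
s_line(-180,1,180,.15); c=capture("side"); cv2.imwrite("pics/s3.png",cv2.resize(c["color"][100:320,180:500,::-1],None,fx=2.4,fy=2.4)); c=capture("wrist"); W=cloud(c)
P=np.array(read_position()); L=(W-P)@RS*1000
m=(abs(L[...,1])<44)&(L[...,0]>15)&(L[...,0]<110)&(abs(L[...,2])<60)
p=L[m]; A=np.c_[p[:,0],p[:,1],np.ones(len(p))]; k=np.linalg.lstsq(A,p[:,2],rcond=None)[0]; print("plane",k.round(3),rect(p[:,:2]/1000),len(p),read_time())
E
```

```text
gap 9.658068517233332 39.96901988983154 [-0.7 -0.6 -0.6]
[-0.4 -0.2 -1.2] [ 0.9 -1.  -1.9] [-0.1 -0.9 -1.2] [-0.5 -0.6 -1.7] [-0.   0.2 -1. ] [-0.9  0.5 -1. ] gap 9.699129185195222
plane [ 1.1000e-01  1.0000e-03 -2.3671e+01] (array([61.6,  0. ]), array([88. , 93.2]), 90.0) 29634 36.1083
```

View pics/s3.png

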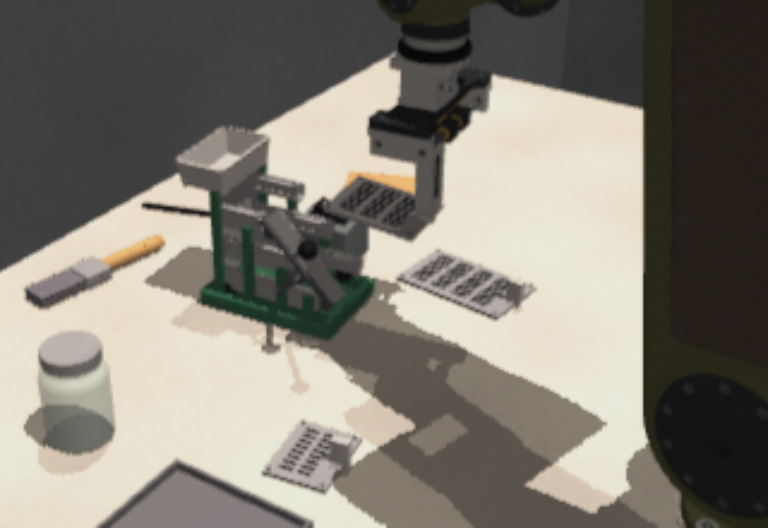

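```bash
python3 - <<'E'
from h import *
o=[180,6.3,1.4]
move_pose([.415,.339,.16],o)
print("gap",read_finger_gap()*94)
line_to([.415,.339,.05],rate=.1);f0=np.array(read_force());
for z in (.042,.038,.035):
    line_to([.415,.339,z],rate=.03); d=np.array(read_force())-f0; print(z,d.round(1))
    if d[2]>4: break
open_jaws(); line_to([.415,.339,.12]); line_to([.40,.25,.30],[180,0,10],rate=.25)
c=capture("wrist");W=cloud(c);np.savez("w4.npz",**c); cv2.imwrite("pics/w4.png",c["color"][:,:,::-1])
show("old in tray",comps(W,.0085,.0118,(.35,.56),(.27,.41)));show("tab",comps(W,.025,.06,(.35,.56),(.27,.41),8))
show("traytop",comps(W,.009,.03,(.35,.58),(.25,.45)))
show("short",comps(W,.003,.012,(.35,.58),(.1,.26)));show("shorttab",comps(W,.022,.05,(.35,.58),(.1,.26),8))
print(read_time())
E
```

```text
gap 9.855742762997709
0.042 [-0.  -1.5  0.1]
0.038 [-0.2 -0.3 -0.7]
0.035 [ 0.4 -0.8 -0.1]
old in tray
   5207 [468.5 340.8] [109.7  89.9] 1.6 [0.0087 0.0096 0.011 ]
   43 [393.5 398.5] [26.7 11.1] 27.1 [0.0088 0.0109 0.0117]
   29 [443.4 400.7] [21.8  4.8] 0.7 [0.0097 0.0112 0.0117]
tab
   154 [417.7 339.2] [19.8 10.1] 1.6 [0.0286 0.0369 0.0386]
traytop
   4300 [465.8 340.6] [115.1  89.7] 1.6 [0.0091 0.0098 0.0112]
   1628 [463.8 341.7] [165.2 124.5] 1.5 [0.0103 0.0123 0.0137]
short
   3395 [442.8 190.1] [73.3 89.8] 10.2 [0.0039 0.0054 0.0069]
shorttab
   144 [414.9 185.3] [20. 10.] 10.1 [0.0256 0.0329 0.0342]
42.8667
```

View pics/w4.png

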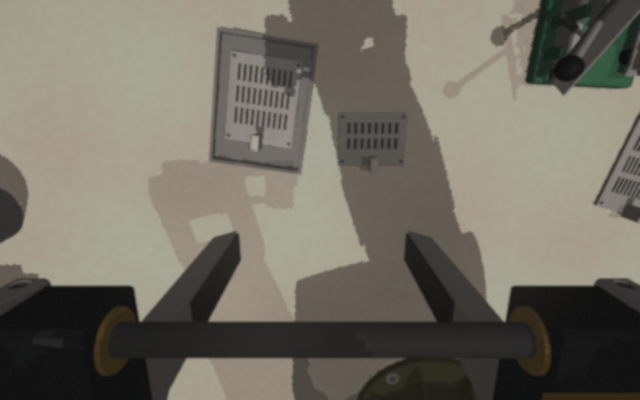

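The old screen lies flat and centred in the tray: its panel top is at 9.6 mm, against 10 mm expected. Next I'll pick up the long screen, taking a fresh look first.

```bash
cat >> h.py <<'E'
def plane(n=110):
    W=cloud(capture("wrist")); P=np.array(read_position()); y=np.radians(read_eef_rot()[2]); R=np.array([[np.cos(y),-np.sin(y),0],[np.sin(y),np.cos(y),0],[0,0,1]])
    L=(W-P)@R*1000; m=(abs(L[...,1])<60)&(L[...,0]>15)&(L[...,0]<200)&(abs(L[...,2]+25)<20); p=L[m]
    A=np.c_[p[:,0],p[:,1],np.ones(len(p))]; k=np.linalg.lstsq(A,p[:,2],rcond=None)[0]
    print("plane",k.round(3),rect(p[:,:2]/1000),"xmax",np.percentile(p[:,0],99).round(1),"gap",round(read_finger_gap()*94,1)); return k
def find(xr,yr):
    W=cloud(capture("wrist")); a=comps(W,.003,.012,xr,yr); b=comps(W,.022,.05,xr,yr,8); show("panel",a);show("tab",b)
    c,t=a[0][1],b[0][1]; v=c-t; yaw=np.degrees(np.arctan2(v[1],v[0])); print("yaw",yaw); return t/1000,yaw
E
python3 - <<'E'
from h import *
move_pose([.36,-.18,.32],[180,0,-5])
t,yaw=find((.3,.57),(-.35,-.1))
t=t-[.0008,.0008]; o=[180,0,yaw]
move_pose([*t,.12],o); line_to([*t,.0245],rate=.1); print(read_force())
close(40); print("gap",read_finger_gap()*94)
line_to([*t,.13],rate=.12); plane(); print(read_time())
E
```

```text
panel
   7985 [ 481.3 -191.5] [ 90.1 149.3] 85.1 [0.004  0.0054 0.007 ]
tab
   111 [ 410.5 -185.5] [ 7.9 19. ] 85.1 [0.0295 0.0332 0.0347]
yaw -4.844000375080679
[ 0.33257141 -0.60224334  0.60809858]
gap 9.76125489359161
plane [-3.0000e-03  1.0000e-03 -1.8962e+01] (array([71. ,  0.4]), array([112.2,  90.6]), 0.1) xmax 126.0 gap 9.7
48.7833
```

```bash
cat >> h.py <<'E'
def insert(x0,x1,y,z,step=8,lim=12):
    f0=fs()
    for x in list(np.arange(x0,x1,step))+[x1]:
        s_line(x,y,z,.07); f=fs()-f0; print(int(x),f.round(1),end="; ")
        if np.abs(f).max()>lim: print("STOP",x); return False
    return True
E
python3 - <<'E'
from h import *
z=65.7
move_pose(S(-238,0.5,130).tolist(),DOWN); s_line(-238,.5,z); 
plane()
insert(-234,-125,.5,z)
print(read_finger_gap()*94,read_time())
c=capture("side"); cv2.imwrite("pics/s5.png",cv2.resize(c["color"][130:260,230:430,::-1],None,fx=3.8,fy=3.8,interpolation=2))
E
```

```text
plane [-1.0000e-03  0.0000e+00 -1.9203e+01] (array([71.2,  0.5]), array([112.4,  90.3]), 0.0) xmax 126.1 gap 9.7
-234 [ 0.2 -1.1  0.6]; -226 [-0.1 -0.5  0.6]; -218 [-1.1  0.   0.3]; -210 [0.6 0.4 1. ]; -202 [-0.4 -0.6  0.2]; -194 [ 0.1 -1.1  0.1]; -186 [ 0.4 -1.  -0.1]; -178 [-0.2  0.2 -0. ]; -170 [ 0.1 -0.8 -0.1]; -162 [ 0.4 -0.5 -0.4]; -154 [ 1.5 -0.5  0.4]; -146 [ 0.5 -0.1 -0.2]; -138 [-0.2 -0.4 -0. ]; -130 [ 0.2 -1.1  0.4]; -125 [ 0.4 -0.7  0.8]; 9.875028379247633 54.1333
```

View pics/s5.png

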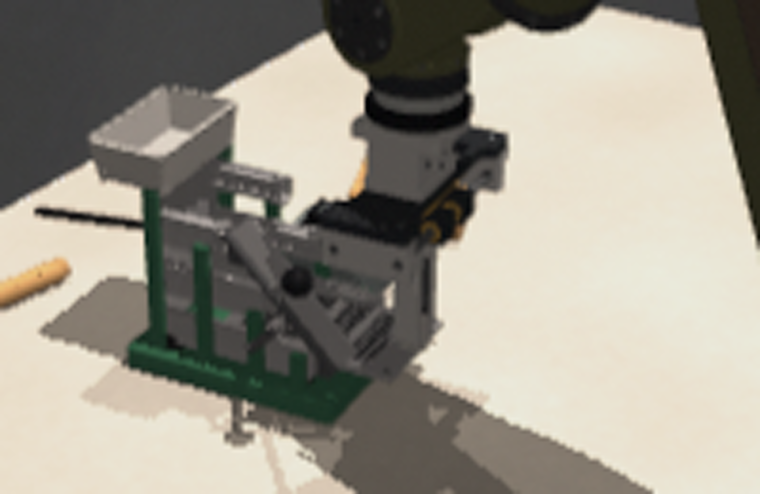

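```bash
python3 - <<'E'
from h import *
open_jaws(); s_line(-125,.5,110); s_line(-165,0,110); close(20); s_line(-165,0,68)
insert(-150,-102,-1,68,step=8,lim=15)
f0=fs()
for x in range(-101,-84):
    s_line(x,-1,68,.03); f=fs()-f0; print(x,f.round(1),end="; ")
    if f[0]<-12: break
s_line(-130,0,68); s_line(-130,0,150)
c,W=look(); L=((W-O)@RS)*1000
m=(L[...,0]>-130)&(L[...,0]<-60)&(abs(L[...,1])<20)&(L[...,2]>60)&(L[...,2]<90);p=L[m]
print("\ntab",rect(p[:,:2]/1000),np.median(p[:,2])); ball(W)
open_jaws(); move_pose([.36,.17,.32],[180,0,10]); find((.3,.56),(.08,.262)); print(read_time())
E
```

```text
-150 [-0.3  1.2  0.2]; -142 [-0.4  0.4 -0. ]; -134 [-0.2  1.9  1. ]; -126 [-0.8  0.8 -0.2]; -118 [-0.4  0.1  0.5]; -110 [0.3 1.5 0.5]; -102 [-0.   1.2  0.3]; -101 [-0.   0.9  0.3]; -100 [-1.7 -0.   1.2]; -99 [-1.3 -0.4  0. ]; -98 [-0.7  0.7  1.9]; -97 [-0.6  0.7  0.1]; -96 [ 0.1 -0.2  0.2]; -95 [-0.9 -0.5  1. ]; -94 [-3.1 -0.2  2. ]; -93 [-11.9  -1.    6.9]; -92 [-18.9   0.2  12.8]; 
tab (array([-74.6,  -0.4]), array([ 8.5, 19.5]), 89.8) 73.00550269202576
ball [-84.7 107.1 158.2] [24.  21.8]
panel
   3241 [408.3 193. ] [70.1 89.4] 8.2 [0.004  0.0054 0.0069]
tab
   119 [378.  189.2] [19.2  9.5] 9.4 [0.0299 0.0332 0.0343]
yaw 7.148288394540423
68.2667
```

The long screen is home: contact came at -93.5 against -94 expected. The short one has been knocked to (0.378,0.189), so I'll pick it up there, gripping high on the tab so I can release it at the seat.

```bash
python3 - <<'E'
from h import *
t,yaw=find((.3,.56),(.08,.262)); yaw=8.3
t=t-[.001,.001]+.004*np.array([np.cos(np.radians(yaw)),np.sin(np.radians(yaw))]); o=[180,0,yaw]
move_pose([*t,.12],o); line_to([*t,.035],rate=.1)
close(50); print("gap",read_finger_gap()*94)
line_to([*t,.2],rate=.15); plane(); 
move_pose(S(-150,0,200).tolist(),DOWN); k=plane(); print(read_time())
c=capture("side"); cv2.imwrite("pics/s6.png",cv2.resize(c["color"][80:260,230:460,::-1],None,fx=3,fy=3,interpolation=2))
E
```

```text
panel
   3217 [408.3 192.9] [70.  89.3] 8.2 [0.0039 0.0054 0.0069]
tab
   124 [378. 189.] [19.2  9.4] 9.5 [0.0311 0.0331 0.0348]
yaw 7.334378801416713
gap 9.464240013761186
plane [-6.0000e-03  0.0000e+00 -2.9391e+01] (array([38.7,  0.6]), array([47.6, 90.5]), 0.1) xmax 62.4 gap 9.6
plane [-5.0000e-03  1.0000e-03 -2.9535e+01] (array([38.8,  0.2]), array([47.6, 90.2]), 0.0) xmax 62.4 gap 9.7
73.8083
```

View pics/s6.png

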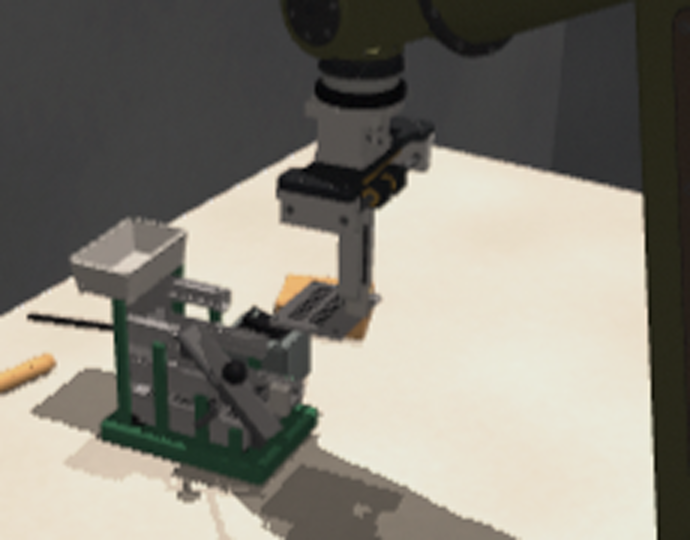

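```bash
python3 - <<'E'
from h import *
z=160.2
s_line(-110,0,200); s_line(-110,0,z)
if insert(-104,4,0,z,step=6):
    f0=fs()
    for x in range(5,13):
        s_line(x,0,z,.03); f=fs()-f0; print(x,f.round(1),end="; ")
        if f[0]<-10: break
print("gap",read_finger_gap()*94,read_time())
c=capture("side"); cv2.imwrite("pics/s7.png",cv2.resize(c["color"][80:260,230:430,::-1],None,fx=3.3,fy=3.3,interpolation=2))
E
```

```text
-104 [0.3 0.1 0.4]; -98 [-0.6  0.  -0.4]; -92 [-0.  -1.4  0.7]; -86 [ 0.4 -0.2  0.2]; -80 [ 0.  -0.2 -0.5]; -74 [-0.4  0.3  0.5]; -68 [ 0.2  0.1 -0. ]; -62 [0.1 0.  0.2]; -56 [ 0.7 -0.3 -0.4]; -50 [-0.1 -1.2  0.4]; -44 [ 0.6  0.5 -0.5]; -38 [0.4 0.2 0.6]; -32 [ 0.4 -0.3  0.9]; -26 [ 0.8 -0.4  0.3]; -20 [-0.4  0.4  0.1]; -14 [-0.7 -0.8 -0.2]; -8 [-0.1 -0.6  1.5]; -2 [-0.5  0.1  0.1]; 4 [ 0.9 -0.1 -0.1]; 5 [ 0.4 -0.1 -0. ]; 6 [-0.9 -0.5  0.1]; 7 [-1.   0.8  0.3]; 8 [-0.5  0.7 -0.3]; 9 [-2.1 -0.6  0.5]; 10 [-9.8  1.9  3.9]; 11 [-19.8   1.5   8.2]; gap 9.365993265845614 81.4583
```

View pics/s7.png

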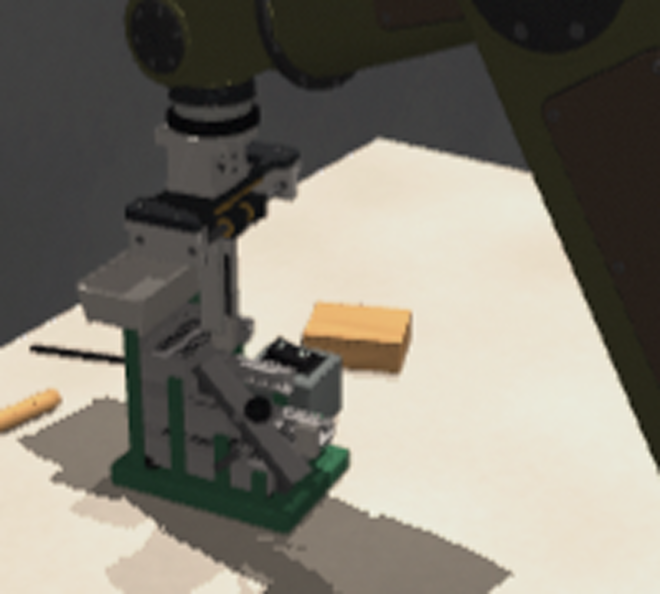

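```bash
python3 - <<'E'
from h import *
f0=fs(); s_line(9.5,0,160.2,.02); open_jaws(); print("after open",(fs()-f0).round(1),read_finger_gap()); s_line(9,0,235)
c,W=look(); L=((W-O)@RS)*1000
for n,x0,x1,z0,z1 in(("top",-40,30,146,170),("bot",-130,-60,60,90)):
    m=(L[...,0]>x0)&(L[...,0]<x1)&(abs(L[...,1])<20)&(L[...,2]>z0)&(L[...,2]<z1);p=L[m]
    print(n,rect(p[:,:2]/1000),np.median(p[:,2]))
ball(W); rocker(W); find((.3,.57),(-.4,.2)) if 0 else None
cv2.imwrite("pics/w8.png",c["color"][:,:,::-1]); print(read_time())
E
```

```text
after open [17.8 -1.9 -8.1] 1.0005881340087857
top (array([ 5.1, -0. ]), array([ 9.1, 19.9]), 89.9) 156.95444763598024
bot (array([-74.1,  -0.4]), array([19.3,  8.6]), 0.1) 73.24747266865984
ball [-85.8 105.  158. ] [21.2 26.5]
rocker [(-16, 70.1), (-8, 71.2), (0, 71.6), (8, 73.9), (16, 76.5)]
84.9
```

View pics/w8.png

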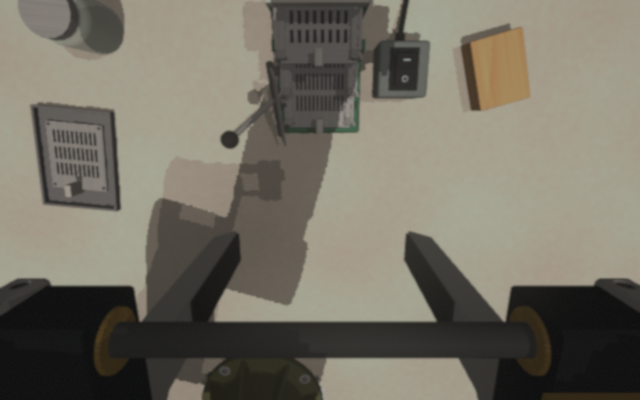

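Both screens are home and the bench holds no others. Now I'll shut the catch and switch the machine on.

```bash
python3 - <<'E'
from h import *
close(10)
move_pose(S(-90,150,235).tolist(),DOWN); s_line(-90,150,150); f0=fs()
for y in range(142,44,-4):
    b=y-23.5; x=-100+12*((b-58)/50)**2; z=160-11*((b-58)/50)**2
    s_line(x,y,z,.06); f=fs()-f0; print(y,f.round(1),end="; ")
    if np.abs(f).max()>35: print("STOP");break
s_line(-105,85,165); s_line(-105,85,240)
c,W=look(); ball(W); rocker(W); L=((W-O)@RS)*1000
for n,x0,x1,z0,z1 in(("top",-40,30,146,170),("bot",-130,-60,60,90)):
    m=(L[...,0]>x0)&(L[...,0]<x1)&(abs(L[...,1])<20)&(L[...,2]>z0)&(L[...,2]<z1);p=L[m]
    print(n,rect(p[:,:2]/1000),np.median(p[:,2]))
print(read_time())
E
```

```text
142 [ 0.9 -0.7 -0.9]; 138 [-0.4 -0.3  0.3]; 134 [ 0.2 -0.8 -0.3]; 130 [ 0.1  4.  -1. ]; 126 [-2.9  7.3  2.6]; 122 [-5.   8.6  4.4]; 118 [-3.3  7.7  4.8]; 114 [-2.6  6.3  4.7]; 110 [-1.1  5.7  3.6]; 106 [-1.6  3.6  3.3]; 102 [-1.   3.6  2.6]; 98 [-0.8  2.7  2.4]; 94 [-0.5  2.2  1.6]; 90 [-0.7  1.1  1.4]; 86 [-1.2  0.4  0.2]; 82 [ 0.5  0.8 -0.4]; 78 [-0.7 -1.  -0.1]; 74 [ 1.   0.4 -1.4]; 70 [ 0.9 -0.8  0.9]; 66 [ 0.3 -0.3 -0.8]; 62 [-0.4 -1.3 -1. ]; 58 [-0.1  0.4 -0.1]; 54 [-1.1 -0.8 -0.2]; 50 [ 0.7 -0.  -0.3]; 46 [ 0.  -1.1  0.1]; ball [-83.8  10.2 159. ] [28.3 21. ]
rocker [(-16, 70.1), (-8, 70.8), (0, 71.8), (8, 74.1), (16, 76.5)]
top (array([5. , 0.4]), array([19.5,  9. ]), 0.0) 157.16129222107818
bot (array([-74.4,   0.1]), array([ 8.6, 19.4]), 89.9) 73.14745336108449
96.8667
```

```bash
python3 - <<'E'
from h import *
q=np.array(read_qpos()); best=None
for y in(YAW+90,YAW-90):
    k=inverse_kinematics(S(16,-118,200).tolist(),[180,0,y]); print(y,None if k is None else np.round(k))
    if k is not None and (best is None or abs(k[5])<abs(best[0][5])): best=(k,y)
move_pose(S(16,-118,200).tolist(),[180,0,best[1]]); s_line(16,-118,105); f0=fs()
for z in range(92,79,-1):
    s_line(16,-118,z,.02); f=fs()-f0; print(z,f.round(1),end="; ")
    if f[2]>12: break
s_line(16,-118,200)
c,W=look(); rocker(W); ball(W)
show("old",comps(W,.0085,.0118,(.35,.56),(.27,.41)))
cv2.imwrite("pics/w9.png",c["color"][:,:,::-1]); print(read_time())
E
```

```text
97.1 [-16.  37.  61.   0.  82. -23.]
-82.9 None
92 [-1.6  1.6  1.9]; 91 [1.4 1.4 2.6]; 90 [-0.1  0.6  1.1]; 89 [-0.8  0.1 -0.4]; 88 [-0.4  1.4 -0.5]; 87 [-0.1  0.6 -0.4]; 86 [-0.4  0.5 -0.8]; 85 [-1.2  0.6  4.2]; 84 [-5.5  2.4 11. ]; 83 [-9.   3.8 18.3]; rocker [(-16, 76.3), (-8, 75.1), (0, 72.5), (8, 71.1), (16, 70.6)]
ball [-86.6  11.5 159.3] [27.  20.9]
old
   3034 [465.8 339.8] [115.3  91.3] 1.5 [0.0087 0.0098 0.0112]
   73 [443.8 399.3] [65.4  4.6] 2.2 [0.0088 0.0104 0.0117]
   65 [433.9 280. ] [58.8  5.4] 1.9 [0.0088 0.0104 0.0117]
   51 [488.7 281.8] [44.3  5.6] 2.3 [0.0091 0.0109 0.0117]
105.3333
```

View pics/w9.png

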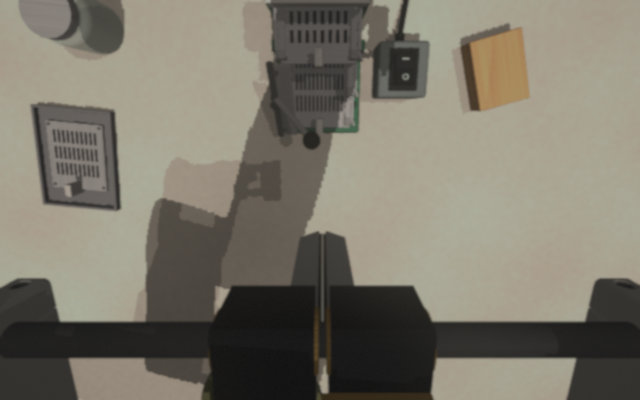

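The final view shows the rocker on, the catch shut with its ball at (311,140), both screens home, the old screen flat in the tray, and the jar and wood block where they were.

```bash
python3 -c "
from rig import *
print(job_done())"
```

```text
the job is handed in; nothing more can be done
None
```

The changeover is done and handed in at about 105 s of the 210 s allowed: the long and short screens are home (no middle screen was laid out), the old screen is flat in the tray, the catch is shut and the machine is back on.

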